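# Move the spice jars to the rack on the other side of the hob

### The arm

A 6-joint arm with a two-finger parallel gripper is mounted at the origin on the work surface. World frame = base frame: x ahead of the robot, y to its left, z up, the work surface at z = 0. Lengths are in mm, angles in rad, forces in N, time in s.
With the tool pointing down it reaches from about 350 to 775 mm from the base axis. Payload 7.3 kg.
Tool frame: the origin (TCP) lies midway between the tips of the shut fingers; the grasp point (between the pads) lies 19 mm behind it; z points along the fingers, y is the line along which they close (so a half turn about z gives the same grasp; the last joint's range is limited). The gripper opens to 92 mm and grips with 3 to 60 N. Pads are 19 mm wide; open, the fingers measure 130 mm over their backs; the gripper's body (75 mm by 190 mm) begins 47 mm behind the grasp point.
Start: joints at [1.172, 0.342, 1.524, -0, 1.275, -0.146], TCP at [131.295, 508.337, 226.741] pointing down, gripper open.
Joint ranges: [-2.53, 2.53], [-0.77, 2.02], [0.04, 2.7], [-1, 4.14], [0.28, 2.66], [-3.11, 3.11]. Speed limits (rad/s): [2.57, 2.57, 3.14, 3.14, 3.14, 3.14].

### API

Orientations are given as a unit quaternion [w, x, y, z].
In Python, from bench import manip, cams, finish_job gives the robot as it stands (manip), with the cameras (cams) and the job as plain functions.
- The arm moves only by the shell command python3 steer.py [OPENING] [FORCE], which reads ROWS from standard input. ROWS is a JSON list of rows, 1 to 5 of them, each an object with the fields trans (a list: dx, dy, dz in mm), rot (a list: a rotation vector rx, ry, rz in rad); a field left out counts as zero; each row shifts and turns the commanded pose from where the row before left it, along the tool's axes as they then stand; what a row does not reach is not made up. A row lasts 1/10 s, in which the tool goes at most 50 mm and 0.15 rad, less where a joint would pass 70% of its speed; a pose out of reach is approached as far as the arm can. OPENING is the opening from 0.0 (shut) to 1.0 (fully open), set as the command begins (- or left out keeps the last). The fingers move at their own pace and stop on an object; FORCE is the grip in N (left out, the last holds). Time passes only in rows, so rows that do not move let the fingers close. It prints the time, the measured TCP pose, the force, the opening and the grip force at its end. Input that does not fit is refused with a message, and nothing moves.
- manip.read_state(): the state, without advancing time (a new reading comes with each control period).
- cams.read_camera(name): name is "side" or "top"; returns a dict with "img" (420x560x3 uint8, blue, green, red), "K" (3x3 intrinsics, pixels), "distortion" ([k1, k2, p1, p2, k3] as OpenCV has them; the pictures are not rectified), "extrinsics" (4x4, takes a point from camera to world coordinates). Camera axes: x right, y up, looking along -z (the intrinsics and any distortion apply to the point x, -y, -z); pixel columns grow to the right and rows downward; lengths in mm; the calibration is good to about 2 mm. A picture is of the moment at which its call begins. There is no depth.
- finish_job(): hands the job in; it is judged then, once.
The state is a dict: "clock": time; "qpos": joint angles; "qd": joint speeds; "joint_efforts": joint torques, N m; "tcp_pos": TCP position; "orientation": TCP orientation; "ft_force": force on the tool from outside, world axes, zero at the start; "torque": the same for the moment, N m; "gripper_width": opening from 0.0 (shut) to 1.0 (fully open); "gripper_force": force on a finger pad.
Only numpy, scipy, OpenCV 4.12 (cv2) and the standard library are available. Lean on these libraries where they do the work, as an engineer would, in place of code of your own. Each camera call takes 0.05 s, during which the arm holds its last target. There are 200 camera calls.

### The job

Move the four spice jars from the dark wooden rack to the empty white rack on the other side of the hob, one jar to each compartment and standing upright, in mirror order: the jar nearest the hob now must again be the one nearest the hob, the next one next to it, and so on outwards to the farthest. They are glass, so set them down rather than dropping them, do not tip any over, and leave the saucepan, pepper mill and salt bowl where they are.

Things in the scene. Friction and masses are not known exactly. Their poses are not given: they have to be found in the camera images.
- jar_red: Round glass spice jar, filled red-brown, with a red screw lid. 44 mm in diameter (lid too), 98 mm tall; the lid, the part to grip, is z 74 to 98 mm; narrower neck just below it. About 0.11 to 0.21 kg. Origin: centre of its underside, z up its axis; yaw means nothing. Starts upright on the floor of a wooden-rack compartment, within 4 mm of its centre; lids 24 mm apart.
- jar_yellow: Round glass spice jar, filled ochre yellow, with a yellow screw lid. 44 mm in diameter (lid too), 98 mm tall; the lid, the part to grip, is z 74 to 98 mm; narrower neck just below it. About 0.11 to 0.21 kg. Origin: centre of its underside, z up its axis; yaw means nothing. Starts upright on the floor of a wooden-rack compartment, within 4 mm of its centre; lids 24 mm apart.
- jar_green: Round glass spice jar, filled olive green, with a green screw lid. 44 mm in diameter (lid too), 98 mm tall; the lid, the part to grip, is z 74 to 98 mm; narrower neck just below it. About 0.11 to 0.21 kg. Origin: centre of its underside, z up its axis; yaw means nothing. Starts upright on the floor of a wooden-rack compartment, within 4 mm of its centre; lids 24 mm apart.
- jar_black: Round glass spice jar, filled dark brown, with a black screw lid. 44 mm in diameter (lid too), 98 mm tall; the lid, the part to grip, is z 74 to 98 mm; narrower neck just below it. About 0.11 to 0.21 kg. Origin: centre of its underside, z up its axis; yaw means nothing. Starts upright on the floor of a wooden-rack compartment, within 4 mm of its centre; lids 24 mm apart.
- old_rack: Fixed one-row spice rack, dark brown wood with steel rods, 84 (x) by 284 mm (y). Origin: centre of underside, z up, y along the row. Four compartments centred at x 0, y -102, -34, 34, 102 mm, each 68 by 64 mm inside, floor at z 12. Dividers up to z 30; front and back rods at x +-37, up to z 45; end panels up to z 58 mm. Holds the jars at first; left or right of the hob, yaw within 5 degrees.
- new_rack: Fixed one-row spice rack, painted white all over, 84 (x) by 284 mm (y). Origin: centre of underside, z up, y along the row. Four compartments centred at x 0, y -102, -34, 34, 102 mm, each 68 by 64 mm inside, floor at z 12. Dividers up to z 30; front and back rods at x +-37, up to z 45; end panels up to z 58 mm. Empty at first; across the hob from the wooden rack, yaw within 5 degrees.
- hob: Portable induction hob between the two racks, fixed: white case with a black glass top, 360 mm (x) by 280 mm (y), 45 mm high. Origin: centre of its underside, on the worktop; z up. Which end of a rack is nearest the hob is judged from here.
- saucepan: Steel saucepan on the hob, 160 mm in diameter, 75 mm tall (rim 120 mm above the worktop), black handle reaching to 224 mm from its centre along its x, away from the robot, its top 79 mm above the pan's underside. Origin: centre of its underside, z up. Bystander: carry the jars over it.
- pepper_mill: Wooden pepper mill, 54 mm in diameter, 135 mm tall, standing beyond one of the racks. Origin: centre of its underside, z up. Bystander.
- salt_bowl: Small blue ceramic bowl, 84 mm in diameter, 42 mm tall, standing beyond one of the racks. Origin: centre of its underside, z up. Bystander.

How it is judged:
By the outcome, as a careful person would: the job done as asked, in the order asked, and still so for the second after the job is handed in, with the robot touching nothing.
It also fails if it takes over 136 s, if anything falls off the work surface, if the arm or the gripper's body presses on something with over 40 N, if the wrist force passes 120 N, or if a joint passes its speed limit or range.

## Working session

There is one attempt and no reset: what is moved stays moved. The work goes in short steps, Python scripts to look and compute and a shell command to move; the robot and the scene stay as the last step left them, time stands still between calls to the robot, and variables do not carry over. Pictures are saved under pics/ and viewed, at most 14 in all, crops included, and the job is handed in when it is done.

```bash
ls; mkdir -p pics
cat > h.py <<'E'
import numpy as np,cv2
from bench import manip, cams, finish_job
def ray(c,uv):
    uv=np.array(uv,float).reshape(-1,1,2)
    n=cv2.undistortPoints(uv,np.array(c["K"]),np.array(c["distortion"])).reshape(-1,2)
    d=np.c_[n[:,0],-n[:,1],-np.ones(len(n))]
    E=np.array(c["extrinsics"]); return E[:3,3],d@E[:3,:3].T
def plane(c,uv,z):
    o,d=ray(c,uv); return o+d*((z-o[2])/d[:,2])[:,None]
def proj(c,P):
    E=np.array(c["extrinsics"]);p=(np.atleast_2d(P)-E[:3,3])@E[:3,:3]
    p=p*[1,-1,-1]
    return cv2.projectPoints(p,np.zeros(3),np.zeros(3),np.array(c["K"]),np.array(c["distortion"]))[0].reshape(-1,2)
def tri(c1,u1,c2,u2):
    o1,d1=ray(c1,u1);o2,d2=ray(c2,u2);d1,d2=d1[0],d2[0]
    s=np.linalg.lstsq(np.c_[d1,-d2],o2-o1,rcond=None)[0]
    a,b=o1+s[0]*d1,o2+s[1]*d2
    return (a+b)/2,np.linalg.norm(a-b)
E
python3 - <<'E'
from h import *
import pickle
D={}
for n in("side","top"):
    c=cams.read_camera(n);D[n]=c;cv2.imwrite(f"pics/{n}0.png",c["img"]);print(n,np.round(c["extrinsics"],3).tolist(),np.round(c["K"],1).tolist())
pickle.dump(D,open("D0.pkl","wb"))
s=manip.read_state();print(s)
E
```

```text
bench.py
pics
steer.py
side [[0.84, 0.321, -0.437, 205.401], [-0.542, 0.521, -0.66, -648.56], [0.016, 0.791, 0.612, 663.589], [0.0, 0.0, 0.0, 1.0]] [[403.4, 0.0, 282.3], [0.0, 403.4, 203.7], [0.0, 0.0, 1.0]]
top [[0.027, 0.992, -0.127, 467.91], [-1.0, 0.028, 0.008, 10.584], [0.011, 0.127, 0.992, 1100.204], [0.0, 0.0, 0.0, 1.0]] [[400.5, 0.0, 286.1], [0.0, 400.5, 208.5], [0.0, 0.0, 1.0]]
{'clock': 0.1, 'qpos': array([ 1.17202178e+00,  3.42654098e-01,  1.52492043e+00, -1.86566976e-06,
        1.27538878e+00, -1.46017098e-01]), 'qd': array([ 0.00073144, -0.00193137, -0.00269992,  0.00269324, -0.00212029,
       -0.00049176]), 'joint_efforts': array([ 9.80076184e-04, -4.32005453e+01, -2.44693655e+01,  7.18046352e-02,
        5.26025158e-02, -6.72931355e-05]), 'tcp_pos': array([131.13584592, 507.98725348, 226.11428269]), 'orientation': array([-1.83519653e-04,  1.26042284e-01,  9.92024633e-01, -6.60294228e-04]), 'ft_force': array([ 0.10964581, -0.7259389 ,  0.12818619]), 'torque': array([ 0.00114245,  0.02834818, -0.01025663]), 'gripper_force': 0.0, 'gripper_width': 1.000032394116988}
```

View pics/top0.png

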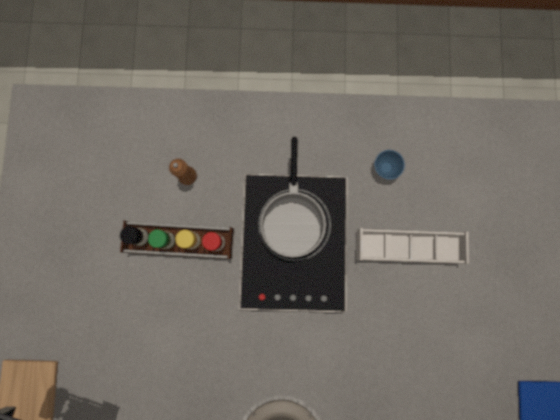

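View pics/side0.png

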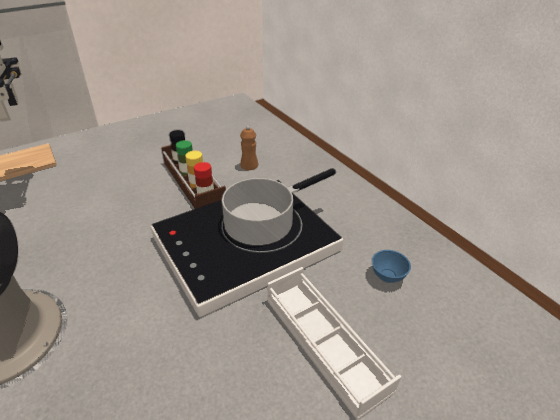

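The top view shows the lids at black (131,235), green (158,239), yellow (185,240) and red (212,242), so red is nearest the hob. The empty white rack spans about (360-467, 230-263). In the side view the lids are near (177,135), (185,147), (194,158) and (203,168). I'll segment them next.

```bash
cat > meas.py <<'E'
from h import *
def masks(img):
    hsv=cv2.cvtColor(img,cv2.COLOR_BGR2HSV);H,S,V=[hsv[...,i].astype(int) for i in range(3)]
    return dict(red=((H<6)|(H>174))&(S>190)&(V>110),yellow=(H>20)&(H<32)&(S>130)&(V>120),
      green=(H>50)&(H<80)&(S>150)&(V>50),black=(V<32))
def blob(m,roi):
    r=np.zeros(m.shape,np.uint8);x0,x1,y0,y1=roi;r[y0:y1,x0:x1]=m[y0:y1,x0:x1]
    n,l,s,ce=cv2.connectedComponentsWithStats(r)
    k=1+np.argmax(s[1:,4]);return s[k],ce[k],l==k
E
python3 - <<'E'
from meas import *
import pickle
D=pickle.load(open("D0.pkl","rb"))
R=dict(top=(115,235,218,262),side=(160,220,122,192))
for n in R:
    c=D[n];M=masks(c["img"]);v=c["img"].copy()
    for k in M:
        try:
            s,ce,m=blob(M[k],R[n]);print(n,k,s,ce.round(1));v[cv2.morphologyEx(m.astype(np.uint8),cv2.MORPH_GRADIENT,np.ones((2,2)))>0]=(255,0,255)
        except Exception as e: print(n,k,e)
    x0,x1,y0,y1=R[n]
    a=cv2.resize(c["img"][y0:y1,x0:x1],None,fx=4,fy=4,interpolation=0);b=cv2.resize(v[y0:y1,x0:x1],None,fx=4,fy=4,interpolation=0)
    D[n+"v"]=np.vstack([a,b]) if n=="top" else np.hstack([a,b])
w=cv2.resize(D["top"]["img"][222:270,350:475],None,fx=4,fy=4,interpolation=0)
t=D["topv"];s=D["sidev"];
can=np.zeros((600,800,3),np.uint8);
can[:176,:480]=t[:176];can[176:352,:480]=t[176:352] 
can[:280,480:720]=s[:,:240];can[280:560,480:720]=s[:,240:]
can[360:552,:480]=w[:,:480]
cv2.imwrite("pics/seg.png",can)
E
```

```text
top red attempt to get argmax of an empty sequence
top yellow [175 230  19  18 276] [184.4 238.5]
top green [167 239   1   1   1] [167. 239.]
top black [121 226  21  18 256] [131.2 235.2]
side red [194 163  17  16 226] [202.1 170.2]
side yellow [185 151  18  15 203] [193.2 157.4]
side green [189 147   3   2   4] [190.  147.5]
side black [170 131  15  20 159] [176.  137.6]
```

View pics/seg.png

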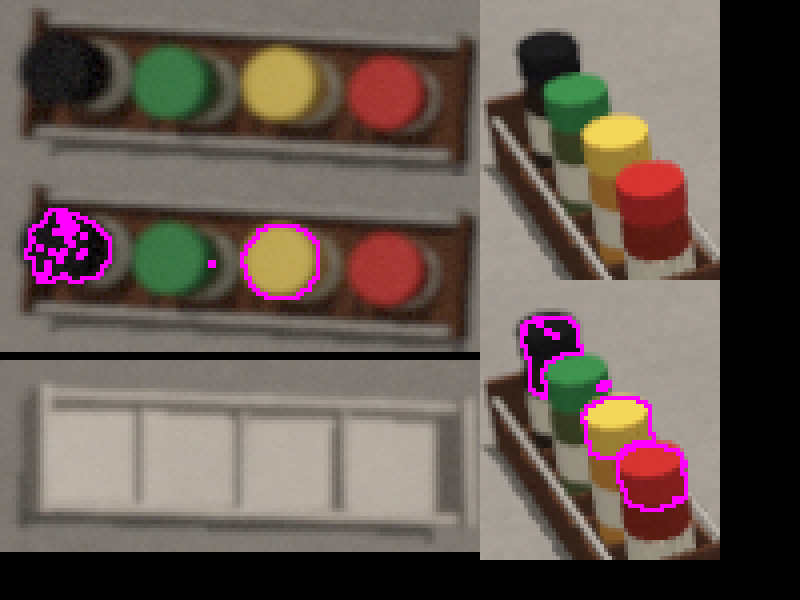

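The crop shows the lids as clear discs, about 19 px across in the top view. In the side view their bright top ellipses are distinct from the lid walls. The white rack's end panels and dividers are sharp. I'll refine the masks and triangulate.

Run:
```python
from meas import *
import pickle
D=pickle.load(open("D0.pkl","rb"))
T=D["top"];S=D["side"]
def seg(c,k,side):
    hsv=cv2.cvtColor(c["img"],cv2.COLOR_BGR2HSV).astype(int);H,s,V=hsv[...,0],hsv[...,1],hsv[...,2]
    h=dict(red=((H<5)|(H>172))&(s>170),yellow=(H>18)&(H<34)&(s>100),green=(H>50)&(H<90)&(s>90),black=(V<55)&(s<90))[k]
    t=dict(red=(205,140),yellow=(222,140),green=(122,90),black=(0,0))[k][0 if side else 1]
    return h&(V>=t) 
R=dict(top=(115,235,218,262),side=(160,220,122,192))
ap={}
for k in("red","yellow","green","black"):
    s1,c1,m1=blob(seg(T,k,0),R["top"]);s2,c2,m2=blob(seg(S,k,1),R["side"])
    if k=="black": c2=np.array([s2[0]+7.3,s2[1]+3.8])
    # fit circle hull on top
    ct=np.array(s1[:2])+(s1[2:4]-1)/2
    P,e=tri(T,c1,S,c2)
    ap[k]=P
    print(k,s1,c1.round(1),ct,s2,c2.round(1),"tri",P.round(1),"gap",e.round(1),"top@110",plane(T,c1,110)[0].round(1),"side@110",plane(S,c2,110)[0].round(1))
def rough(z,uv,c=T): print(z,plane(c,uv,z).round(1).tolist())
# white rack: outer end panel top corners (crop/4+offset)
cx=lambda p:[(p[0]/4+350,(p[1]-360)/4+222)]
for z,p in((12,(88,460)),(12,(188,462)),(12,(290,464)),):rough(z,cx(p))
# white mask bounding poly
hsv=cv2.cvtColor(T["img"],cv2.COLOR_BGR2HSV)
m=((hsv[...,2]>135)&(hsv[...,1]<45));m2=m.copy()
s,c,mm=blob(m,(350,475,222,270));print(s,c)
cn=cv2.findContours(mm.astype(np.uint8),0,1)[0][0];print(cv2.minAreaRect(cn))
v=T["img"].copy()
for ip in (0,):pass
print([int(x) for x in hsv[246,355:475,2]])
print([int(x) for x in hsv[222:270,372,2]],[int(x) for x in hsv[222:270,445,2]])
```

```text
red [203 233  17  17 216] [210.7 240.8] [211. 241.] [194 163  17   8 100] [202.  166.3] tri [510.3 186.3 110. ] gap 1.3 top@110 [509.7 186.5 110. ] side@110 [511.  186.1 110. ]
yellow [176 230  18  18 256] [184.4 238.5] [184.5 238.5] [186 151  16   8  97] [193.5 154.5] tri [514.5 251.1 110.5] gap 1.9 top@110 [513.6 251.6 110. ] side@110 [515.6 251.5 110. ]
green [148 230  18  17 240] [156.8 238. ] [156.5 238. ] [176 141  16   7  83] [183.4 144. ] tri [513.5 319.4 109.7] gap 1.1 top@110 [513.  319.5 110. ] side@110 [513.8 318.6 110. ]
black [121 224  22  22 293] [130.5 235.1] [131.5 234.5] [170 130  15  20 160] [177.3 133.8] tri [519.6 383.9 110.5] gap 2.9 top@110 [518.3 384.6 110. ] side@110 [521.2 384.1 110. ]
12 [[508.9, -233.6, 12.0]]
12 [[509.3, -301.6, 12.0]]
12 [[509.8, -371.2, 12.0]]
[ 360  227  104   36 2866] [408.76064201 245.77913468]
((411.509521484375, 244.72189331054688), (104.09862518310547, 32.049564361572266), 1.9525090456008911)
[106, 98, 98, 98, 118, 150, 176, 185, 186, 188, 187, 187, 187, 187, 185, 186, 185, 186, 185, 188, 188, 187, 187, 187, 186, 184, 184, 178, 15
[... 229 characters left out ...]
83, 181, 178, 156, 126, 113, 139, 161, 177, 182, 183, 183, 183, 183, 182, 186, 182, 185, 186, 185, 182, 182, 181, 180, 179, 181, 182, 180, 174, 149, 119, 98, 94, 94, 97, 98, 116, 145, 162, 153, 138, 129, 125, 125, 125, 124]
[125, 129, 127, 125, 124, 124, 129, 150, 166, 146, 122, 119, 144, 176, 184, 187, 187, 187, 187, 187, 186, 188, 187, 187, 186, 187, 188, 187, 187, 187, 187, 188, 189, 186, 181, 176, 171, 155, 118, 89, 97, 117, 121, 122, 124, 124, 123, 122] [125, 126, 127, 126, 126, 126, 124, 126, 131, 144, 165, 161, 134, 118, 140, 168, 177, 181, 181, 181, 183, 184, 186, 183, 182, 184, 185, 182, 181, 182, 183, 183, 185, 184, 183, 183, 182, 179, 177, 164, 130, 97, 82, 98, 117, 126, 129, 128]
```

Run:
```python
from meas import *
import pickle
D=pickle.load(open("D0.pkl","rb"))
T=D["top"];S=D["side"]
a=cv2.resize(T["img"][224:272,352:474],None,fx=6,fy=6,interpolation=cv2.INTER_CUBIC)
b=cv2.resize(S["img"][262:412,260:405],None,fx=4,fy=4,interpolation=cv2.INTER_CUBIC)
cv2.imwrite("pics/wt.png",a);cv2.imwrite("pics/ws.png",b)
```

```text
(no output)
```

View pics/wt.png

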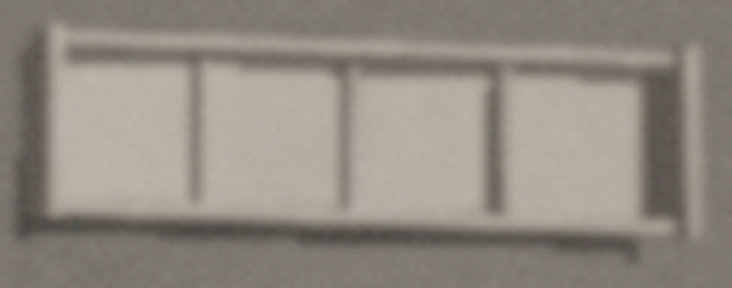

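View pics/ws.png

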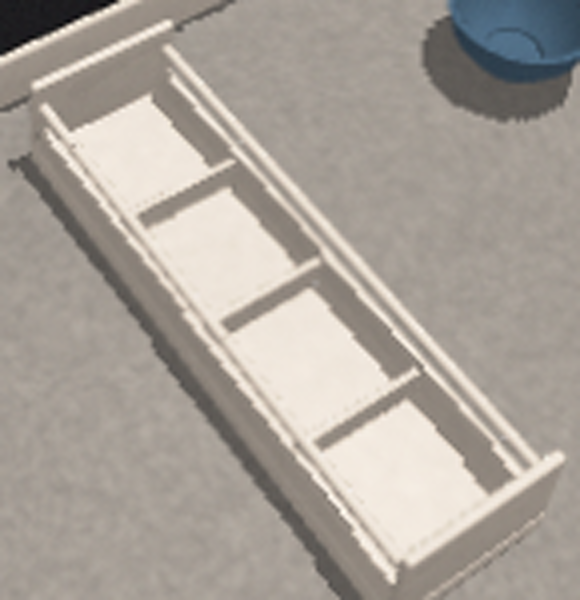

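The white rack crops show its end-panel tops: columns 48–65 and 684–702 in the 6x top crop, with outer corners at (48,25), (48,218), (702,45) and (702,238). In the 4x side crop the corners are at (172,25), (35,87), (565,460) and (405,573). I'll triangulate the corners and check against the dividers.

Run:
```python
from meas import *
import pickle
D=pickle.load(open("D0.pkl","rb"))
T=D["top"];S=D["side"]
t=lambda u:[352+(u[0]+.5)/6-.5,224+(u[1]+.5)/6-.5]
s=lambda u:[260+(u[0]+.5)/4-.5,262+(u[1]+.5)/4-.5]
tc=[(48,25),(48,218),(702,45),(702,238)];sc=[(172,25),(35,87),(565,460),(405,573)]
P=[]
for a,b in zip(tc,sc):
    p,e=tri(T,t(a),S,s(b));P.append(p);print(p.round(1),e.round(1),plane(T,t(a),58)[0,:2].round(1),plane(S,s(b),58)[0,:2].round(1))
for src in("T","S"):
    Q=np.array([plane(T,t(a),58)[0] if src=="T" else plane(S,s(b),58)[0] for a,b in zip(tc,sc)])
    c=Q.mean(0);d=Q[:2].mean(0)-Q[2:].mean(0);L=np.linalg.norm(d);d/=L
    print(src,"centre",c.round(1),"len",L.round(1),"wid",np.linalg.norm(Q[0]-Q[1]).round(1),np.linalg.norm(Q[2]-Q[3]).round(1),"yaw",np.degrees(np.arctan2(-d[0],d[1])).round(2))
    print([ (c+d*k)[:2].round(1).tolist() for k in (102,34,-34,-102)])
# dividers tops z30 in side crop (back end, front end)
for a,b in(((235,162),(138,217)),((322,262),(225,328)),((420,372),(312,445))):
    print("div",plane(S,[s(a),s(b)],30)[:,:2].round(1).tolist())
# floors z12 visible in top: left/right edges
```

```text
[ 558.5 -192.7   52.6] 3.7 [ 556.4 -190.7] [ 557.1 -197.3]
[ 475.3 -192.7   55.3] 5.1 [ 473. -191.] [ 476.5 -195.6]
[ 554.7 -476.3   58.6] 1.7 [ 555.5 -477.2] [ 554.2 -475.8]
[ 471.2 -475.2   56. ] 1.4 [ 471.8 -474.6] [ 469.7 -475.5]
T centre [ 514.2 -333.4   58. ] len 285.0 wid 83.4 83.7 yaw -0.21
[[514.5, -231.4], [514.3, -299.4], [514.0, -367.4], [513.8, -435.4]]
S centre [ 514.4 -336.    58. ] len 279.2 wid 80.7 84.5 yaw -0.99
[[516.1, -234.0], [515.0, -302.0], [513.8, -370.0], [512.6, -438.0]]
div [[547.1, -267.7], [488.5, -269.3]]
div [[546.5, -335.8], [487.7, -339.7]]
div [[546.7, -403.4], [485.2, -404.7]]
```

```bash
echo '[{"rot": [0, 0, 0.07]}, {"rot": [0, 0, 0.14]}, {"rot": [0, 0, 0.14]}, {"rot": [0, 0, 0.14]}, {"rot": [0, 0, 0.14]}]' | python3 steer.py 1.0 ; echo '[{"rot": [0, 0, 0.14]}, {"rot": [0, 0, 0.14]}, {"rot": [0, 0, 0.14]}, {"rot": [0, 0, 0.14]}, {"rot": [0, 0, 0.127]}]' | python3 steer.py; echo '[{"trans": [-16, 20, 0]}, {"trans": [-32, 38, 0]}, {"trans": [-32, 38, 0]}, {"trans": [-32, 38, 0]}, {"trans": [-32, 38, 0]}]' | python3 steer.py; echo '[{}, {}]' | python3 steer.py
```

```text
clock: 0.6
tcp_pos: [131.2, 508.1, 226.3]
orientation: [0.0, 0.43, 0.903, -0.0]
ft_force: [-0.6, 0.8, -0.3]
gripper_width: 1.0
gripper_force: 0.0
clock: 1.1
tcp_pos: [131.2, 508.1, 226.3]
orientation: [0.0, 0.709, 0.705, -0.0]
ft_force: [0.5, 0.2, 0.5]
gripper_width: 1.001
gripper_force: 0.0
clock: 1.6
tcp_pos: [304.4, 363.0, 226.5]
orientation: [-0.0, 0.707, 0.708, -0.0]
ft_force: [0.1, 0.6, 0.5]
gripper_width: 1.002
gripper_force: 0.0
clock: 1.8
tcp_pos: [304.0, 363.8, 226.5]
orientation: [-0.0, 0.708, 0.706, -0.0]
ft_force: [0.1, 0.7, -0.6]
gripper_width: 0.999
gripper_force: 0.0
```

```bash
echo '[{"trans": [-29.5, 34.4, 0]}, {"trans": [-29.5, 34.4, 0]}, {"trans": [-29.5, 34.4, 0]}, {"trans": [-29.5, 34.4, 0]}, {"trans": [-29.5, 34.4, 0]}]' | python3 steer.py; echo '[{"trans": [-18, 20, 0]}, {"trans": [-12, 14.4, 0]}, {}, {"trans": [0, 0, 15]}, {"trans": [0, 0, 35]}]' | python3 steer.py; echo '[{}, {}]' | python3 steer.py
python3 - <<'E'
from h import *
c=cams.read_camera("side");cv2.imwrite("pics/s1.png",cv2.resize(c["img"][60:260,100:340],None,fx=3,fy=3))
E
```

```text
clock: 2.3
tcp_pos: [475.8, 217.8, 226.6]
orientation: [-0.0, 0.706, 0.708, 0.0]
ft_force: [0.3, 0.4, -0.2]
gripper_width: 0.999
gripper_force: 0.0
clock: 2.8
tcp_pos: [510.7, 189.5, 178.8]
orientation: [0.001, 0.706, 0.708, 0.003]
ft_force: [0.1, -0.3, -0.3]
gripper_width: 1.003
gripper_force: 0.0
clock: 3.0
tcp_pos: [509.0, 188.6, 177.1]
orientation: [-0.001, 0.706, 0.708, -0.0]
ft_force: [-0.1, -0.1, 0.8]
gripper_width: 1.002
gripper_force: 0.0
```

View pics/s1.png

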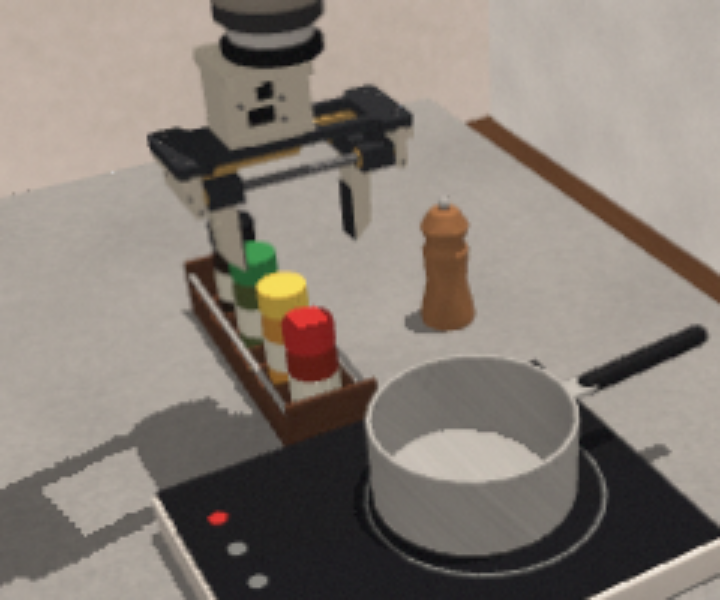

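The gripper straddles the red lid (crop (308,325)), with its fingers spread across the row and nothing else nearby. I'll go down and grip.

```bash
echo '[{"trans": [-2.3, 1, 20]}, {"trans": [0, 0, 30]}, {"trans": [0, 0, 30]}, {"trans": [0, 0, 18]}, {}]' | python3 steer.py; echo '[{}, {}, {}, {}, {}]' | python3 steer.py 0.3 25; echo '[{}, {}, {}]' | python3 steer.py
```

```text
clock: 3.55
tcp_pos: [510.3, 185.2, 78.0]
orientation: [-0.001, 0.707, 0.708, -0.001]
ft_force: [-0.5, 0.3, 0.0]
gripper_width: 1.004
gripper_force: 0.0
clock: 4.05
tcp_pos: [511.3, 185.0, 79.3]
orientation: [0.0, 0.707, 0.707, 0.0]
ft_force: [0.0, 0.3, -0.3]
gripper_width: 0.617
gripper_force: 0.0
clock: 4.35
tcp_pos: [511.0, 184.9, 78.8]
orientation: [-0.0, 0.707, 0.707, -0.0]
ft_force: [0.6, -0.3, 1.7]
gripper_width: 0.471
gripper_force: 25.0
```

```bash
echo '[{"trans": [0, 0, -10]}, {"trans": [0, 0, -25]}, {"trans": [0, 0, -40]}, {"trans": [0, 0, -40]}, {"trans": [0, 0, -38]}]' | python3 steer.py;  echo '[{}, {"trans": [-15, 0, 0]}, {"trans": [-30, 0, 0]}, {"trans": [-40, 0, 0]}, {"trans": [-40, 0, 0]}]' | python3 steer.py
python3 - <<'E'
from h import *
c=cams.read_camera("side");cv2.imwrite("pics/s2.png",cv2.resize(c["img"][60:260,100:340],None,fx=3,fy=3))
E
```

```text
clock: 4.85
tcp_pos: [510.8, 184.9, 234.0]
orientation: [0.0, 0.707, 0.707, 0.0]
ft_force: [0.4, 0.6, -1.9]
gripper_width: 0.472
gripper_force: 25.0
clock: 5.35
tcp_pos: [509.8, 58.2, 230.0]
orientation: [-0.001, 0.706, 0.708, -0.001]
ft_force: [0.8, 0.2, -1.5]
gripper_width: 0.473
gripper_force: 25.0
```

View pics/s2.png

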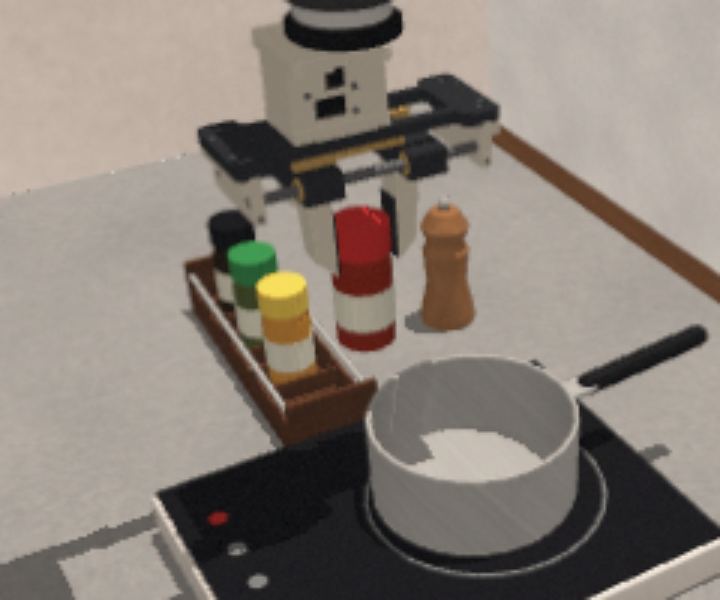

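Red is held upright at crop (364,280) and high enough to clear the pan rim. I'll carry it across.

```bash
echo '[{"trans": [-40, 1, 0]}, {"trans": [-40, 1, 0]}, {"trans": [-40, 1, 0]}, {"trans": [-40, 1, 0]}, {"trans": [-40, 1, 0]}]' | python3 steer.py;  echo '[{"trans": [-40, 0, 0]}, {"trans": [-30, 0, 0]}, {"trans": [-20, 0, 0]}, {}, {}]' | python3 steer.py; echo '[{}]' | python3 steer.py
```

```text
clock: 5.9
tcp_pos: [515.0, -141.9, 230.1]
orientation: [-0.002, 0.707, 0.707, -0.001]
ft_force: [1.6, 0.2, -1.1]
gripper_width: 0.473
gripper_force: 25.0
clock: 6.4
tcp_pos: [515.4, -230.0, 230.2]
orientation: [-0.002, 0.707, 0.707, -0.0]
ft_force: [0.7, 0.3, -1.3]
gripper_width: 0.475
gripper_force: 25.0
clock: 6.5
tcp_pos: [516.0, -229.1, 231.0]
orientation: [-0.001, 0.707, 0.708, -0.0]
ft_force: [-0.8, -0.3, -1.7]
gripper_width: 0.473
gripper_force: 25.0
```

```bash
echo '[{"trans": [-3.5, -1, 15]}, {"trans": [0, 0, 35]}, {"trans": [0, 0, 35]}, {"trans": [0, 0, 30]}, {"trans": [0, 0, 15]}]' | python3 steer.py;  echo '[{"trans": [0, 0, 8]}, {"trans": [0, 0, 5]}, {"trans": [0, 0, 3]}, {"trans": [0, 0, 2]}, {}]' | python3 steer.py
```

```text
clock: 7.0
tcp_pos: [514.1, -231.4, 98.9]
orientation: [-0.002, 0.706, 0.708, -0.0]
ft_force: [-0.5, -0.6, -1.5]
gripper_width: 0.473
gripper_force: 25.0
clock: 7.5
tcp_pos: [515.7, -233.7, 84.2]
orientation: [0.0, 0.707, 0.707, 0.0]
ft_force: [0.6, 0.9, -1.9]
gripper_width: 0.474
gripper_force: 25.0
```

Run:
```python
from h import *
c=cams.read_camera("side");cv2.imwrite("pics/s3.png",cv2.resize(c["img"][180:420,240:440],None,fx=2.5,fy=2.5))
```

```text
(no output)
```

View pics/s3.png

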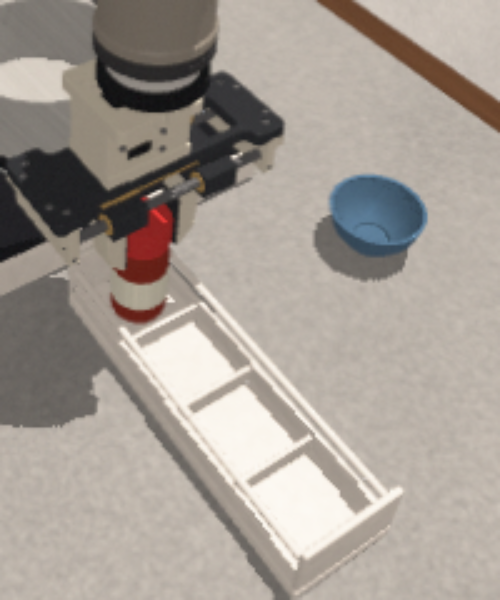

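Red is upright inside the compartment nearest the hob (crop (138,300)) with about 5 mm left to go. I'll lower it gently to contact.

```bash
echo '[{"trans": [0, 0, 1.5]}, {"trans": [0, 0, 1.5]}, {"trans": [0, 0, 1]}, {}]' | python3 steer.py;echo '[{"trans": [0, 0, 1]}, {}]' | python3 steer.py
```

```text
clock: 7.95
tcp_pos: [515.3, -233.5, 79.5]
orientation: [-0.0, 0.707, 0.707, 0.0]
ft_force: [-0.4, 0.4, -2.0]
gripper_width: 0.475
gripper_force: 25.0
clock: 8.15
tcp_pos: [515.5, -233.6, 78.8]
orientation: [0.0, 0.707, 0.707, 0.0]
ft_force: [-0.5, -0.3, -0.5]
gripper_width: 0.473
gripper_force: 25.0
```

```bash
echo '[{"trans": [0, 0, 0.6]}, {}]' | python3 steer.py;echo '[{}, {}, {}, {}, {}]' | python3 steer.py 1.0; echo '[{}, {}, {}]' | python3 steer.py
```

```text
clock: 8.35
tcp_pos: [515.5, -233.8, 78.8]
orientation: [0.0, 0.707, 0.707, 0.0]
ft_force: [-2.0, 0.2, 4.6]
gripper_width: 0.48
gripper_force: 25.0
clock: 8.85
tcp_pos: [515.4, -233.6, 78.0]
orientation: [-0.0, 0.707, 0.707, 0.0]
ft_force: [0.4, -0.5, -0.3]
gripper_width: 0.859
gripper_force: 0.0
clock: 9.15
tcp_pos: [515.4, -233.6, 78.1]
orientation: [-0.0, 0.707, 0.707, 0.0]
ft_force: [1.0, -0.1, 0.2]
gripper_width: 0.997
gripper_force: 0.0
```

```bash
echo '[{"trans": [0, 0, -10]}, {"trans": [0, 0, -30]}, {"trans": [0, 0, -40]}, {"trans": [0, 0, -25]}, {"trans": [20, 0, 0]}]' | python3 steer.py;echo '[{"trans": [45, 0, 0]}, {"trans": [45, 0, 0]}, {"trans": [45, 0, 0]}, {"trans": [45, 0, 0]}, {"trans": [45, 0, 0]}]' | python3 steer.py; echo '[{"trans": [45, 0, 0]}, {"trans": [45, 0, 0]}, {"trans": [45, 0, 0]}, {"trans": [45, 0, 0]}, {"trans": [30, 0, 0]}]' | python3 steer.py;echo '[{"trans": [30, 0, 0]}, {}, {}]' | python3 steer.py
python3 - <<'E'
from h import *
c=cams.read_camera("top");cv2.imwrite("pics/t4.png",c["img"][130:330,60:500])
E
```

```text
clock: 9.65
tcp_pos: [517.5, -216.2, 188.1]
orientation: [0.005, 0.707, 0.707, 0.001]
ft_force: [0.1, 0.2, 0.0]
gripper_width: 1.003
gripper_force: 0.0
clock: 10.15
tcp_pos: [515.1, 13.1, 184.1]
orientation: [0.0, 0.707, 0.707, 0.0]
ft_force: [0.9, 1.0, 0.4]
gripper_width: 1.0
gripper_force: 0.0
clock: 10.65
tcp_pos: [514.6, 224.4, 184.1]
orientation: [0.0, 0.706, 0.708, 0.001]
ft_force: [-1.2, -0.2, 0.2]
gripper_width: 0.998
gripper_force: 0.0
clock: 10.95
tcp_pos: [514.8, 251.7, 183.5]
orientation: [0.0, 0.706, 0.708, 0.0]
ft_force: [0.6, -0.1, -0.4]
gripper_width: 1.0
gripper_force: 0.0
```

View pics/t4.png

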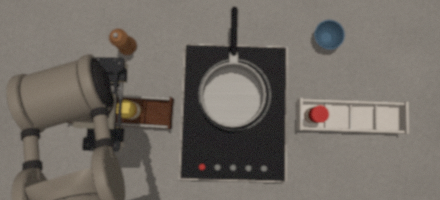

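Red stands upright in the compartment nearest the hob, with its lid at crop (318,114). The gripper is over yellow. I'll grip it and carry it.

```bash
echo '[{"trans": [0, 0, 20]}, {"trans": [0, 0, 35]}, {"trans": [0, 0, 30]}, {"trans": [0, 0, 19]}, {}]' | python3 steer.py; echo '[{}, {}, {}, {}, {}]' | python3 steer.py 0.3 25; echo '[{}, {}, {}, {}]' | python3 steer.py
```

```text
clock: 11.5
tcp_pos: [513.5, 249.4, 76.8]
orientation: [-0.001, 0.707, 0.707, -0.003]
ft_force: [-0.0, -0.2, 0.5]
gripper_width: 1.001
gripper_force: 0.0
clock: 12.0
tcp_pos: [515.2, 251.5, 79.7]
orientation: [0.0, 0.707, 0.707, 0.0]
ft_force: [0.5, -0.0, 0.4]
gripper_width: 0.614
gripper_force: 0.0
clock: 12.4
tcp_pos: [514.9, 251.5, 79.2]
orientation: [-0.0, 0.707, 0.707, 0.0]
ft_force: [-0.9, -0.3, 1.5]
gripper_width: 0.476
gripper_force: 25.0
```

```bash
echo '[{"trans": [0, 0, -10]}, {"trans": [0, 0, -25]}, {"trans": [0, 0, -40]}, {"trans": [0, 0, -40]}, {"trans": [0, 0, -36]}]' | python3 steer.py; echo '[{}, {"trans": [-15, 0, 0]}, {"trans": [-30, 0, 0]}, {"trans": [-40, 0, 0]}, {"trans": [-40, 0, 0]}]' | python3 steer.py; echo '[{"trans": [-40, 0, 0]}, {"trans": [-40, 0, 0]}, {"trans": [-40, 0, 0]}, {"trans": [-40, 0, 0]}, {"trans": [-40, 0, 0]}]' | python3 steer.py; echo '[{"trans": [-40, 0, 0]}, {"trans": [-40, 0, 0]}, {"trans": [-40, 0, 0]}, {"trans": [-40, 0, 0]}, {"trans": [-30, 0, 0]}]' | python3 steer.py; echo '[{"trans": [-25, 0, 0]}, {"trans": [-12, 0, 0]}, {}, {}]' | python3 steer.py
```

```text
clock: 12.9
tcp_pos: [514.9, 251.4, 232.6]
orientation: [0.0, 0.707, 0.707, 0.001]
ft_force: [0.6, 0.9, -1.6]
gripper_width: 0.474
gripper_force: 25.0
clock: 13.4
tcp_pos: [513.7, 124.4, 228.2]
orientation: [-0.001, 0.706, 0.708, -0.002]
ft_force: [0.8, -0.6, -1.9]
gripper_width: 0.472
gripper_force: 25.0
clock: 13.9
tcp_pos: [513.6, -75.7, 228.4]
orientation: [-0.002, 0.707, 0.707, -0.001]
ft_force: [-0.2, -0.0, -1.0]
gripper_width: 0.476
gripper_force: 25.0
clock: 14.4
tcp_pos: [513.5, -266.2, 228.1]
orientation: [-0.002, 0.707, 0.707, -0.001]
ft_force: [-0.3, 0.9, -1.3]
gripper_width: 0.476
gripper_force: 25.0
clock: 14.8
tcp_pos: [515.0, -299.7, 229.3]
orientation: [-0.001, 0.707, 0.707, 0.0]
ft_force: [0.2, 0.2, -0.6]
gripper_width: 0.476
gripper_force: 25.0
```

Next I lower it to about 3 mm above contact (TCP 79.2 when grasped), correcting y by −1.5.

```bash
echo '[{"trans": [-1.5, 0, 15]}, {"trans": [0, 0, 35]}, {"trans": [0, 0, 35]}, {"trans": [0, 0, 30]}, {"trans": [0, 0, 15]}]' | python3 steer.py;  echo '[{"trans": [0, 0, 8]}, {"trans": [0, 0, 5]}, {"trans": [0, 0, 3]}, {"trans": [0, 0, 1]}, {}]' | python3 steer.py;echo '[{}]' | python3 steer.py
```

```text
clock: 15.3
tcp_pos: [514.4, -299.2, 97.3]
orientation: [-0.002, 0.706, 0.708, -0.0]
ft_force: [0.6, 0.5, -1.6]
gripper_width: 0.475
gripper_force: 25.0
clock: 15.8
tcp_pos: [515.8, -302.2, 83.8]
orientation: [0.001, 0.707, 0.707, 0.0]
ft_force: [0.8, 0.7, -1.2]
gripper_width: 0.475
gripper_force: 25.0
clock: 15.9
tcp_pos: [515.8, -302.3, 83.7]
orientation: [0.001, 0.707, 0.707, 0.0]
ft_force: [0.6, -0.2, -0.6]
gripper_width: 0.476
gripper_force: 25.0
```

```bash
echo '[{"trans": [0, 0, 1.5]}, {"trans": [0, 0, 1.5]}, {"trans": [0, 0, 1]}, {}]' | python3 steer.py;echo '[{"trans": [0, 0, 0.6]}, {}]' | python3 steer.py
```

```text
clock: 16.3
tcp_pos: [515.5, -302.1, 79.2]
orientation: [0.0, 0.707, 0.707, 0.0]
ft_force: [-0.6, 0.4, 0.8]
gripper_width: 0.475
gripper_force: 25.0
clock: 16.5
tcp_pos: [515.5, -302.3, 79.2]
orientation: [0.0, 0.707, 0.707, -0.0]
ft_force: [-2.0, 0.7, 4.8]
gripper_width: 0.477
gripper_force: 25.0
```

```bash
echo '[{}, {}, {}, {}, {}]' | python3 steer.py 1.0; echo '[{}, {}, {}]' | python3 steer.py; echo '[{"trans": [0, 0, -10]}, {"trans": [0, 0, -30]}, {"trans": [0, 0, -40]}, {"trans": [0, 0, -25]}, {"trans": [20, 0, 0]}]' | python3 steer.py;echo '[{"trans": [45, 0, 0]}, {"trans": [45, 0, 0]}, {"trans": [45, 0, 0]}, {"trans": [45, 0, 0]}, {"trans": [45, 0, 0]}]' | python3 steer.py; echo '[{"trans": [45, 0, 0]}, {"trans": [45, 0, 0]}, {"trans": [45, 0, 0]}, {"trans": [45, 0, 0]}, {"trans": [45, 0, 0]}]' | python3 steer.py; echo '[{"trans": [45, 0, 0]}, {"trans": [45, 0, 0]}, {"trans": [30, 0, 0]}, {"trans": [20, 0, 0]}, {"trans": [10, 0, 0]}]' | python3 steer.py;echo '[{}, {}, {}]' | python3 steer.py
python3 - <<'E'
from h import *
c=cams.read_camera("top");cv2.imwrite("pics/t5.png",c["img"][130:330,60:500])
E
```

```text
clock: 17.0
tcp_pos: [515.5, -302.0, 78.4]
orientation: [-0.0, 0.707, 0.707, 0.0]
ft_force: [-0.8, 0.1, 0.3]
gripper_width: 0.862
gripper_force: 0.0
clock: 17.3
tcp_pos: [515.5, -302.1, 78.5]
orientation: [-0.0, 0.707, 0.707, 0.0]
ft_force: [-0.8, 0.3, -0.2]
gripper_width: 0.998
gripper_force: 0.0
clock: 17.8
tcp_pos: [517.3, -285.0, 188.7]
orientation: [0.005, 0.707, 0.707, 0.0]
ft_force: [0.1, 0.9, -0.6]
gripper_width: 1.0
gripper_force: 0.0
clock: 18.3
tcp_pos: [515.1, -55.4, 184.5]
orientation: [0.001, 0.707, 0.707, 0.0]
ft_force: [0.2, -0.4, 0.6]
gripper_width: 0.996
gripper_force: 0.0
clock: 18.8
tcp_pos: [514.9, 169.8, 184.6]
orientation: [0.0, 0.707, 0.707, 0.001]
ft_force: [0.9, -1.3, 0.3]
gripper_width: 1.002
gripper_force: 0.0
clock: 19.3
tcp_pos: [514.5, 319.8, 184.1]
orientation: [0.0, 0.706, 0.708, 0.0]
ft_force: [0.3, -0.5, -0.1]
gripper_width: 1.003
gripper_force: 0.0
clock: 19.6
tcp_pos: [515.2, 316.7, 183.8]
orientation: [0.0, 0.707, 0.707, -0.0]
ft_force: [0.1, -0.8, -0.4]
gripper_width: 0.996
gripper_force: 0.0
```

View pics/t5.png

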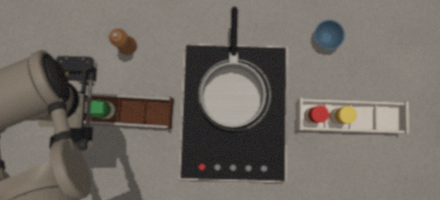

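Red (318,114) and yellow (346,115) stand in the first two compartments, and green is under the gripper. I'll correct by +2.5 in y and −1.5 in x, then grip.

```bash
echo '[{"trans": [2.5, -1.5, 20]}, {"trans": [0, 0, 35]}, {"trans": [0, 0, 30]}, {"trans": [0, 0, 19]}, {}]' | python3 steer.py; echo '[{}, {}, {}, {}, {}]' | python3 steer.py 0.3 25; echo '[{}, {}, {}, {}]' | python3 steer.py
```

```text
clock: 20.15
tcp_pos: [511.9, 318.7, 76.8]
orientation: [-0.001, 0.707, 0.707, -0.003]
ft_force: [-0.2, -0.6, -0.1]
gripper_width: 0.999
gripper_force: 0.0
clock: 20.65
tcp_pos: [513.6, 320.5, 80.2]
orientation: [0.0, 0.707, 0.707, 0.001]
ft_force: [0.6, -0.5, -0.7]
gripper_width: 0.612
gripper_force: 0.0
clock: 21.05
tcp_pos: [513.3, 320.5, 79.7]
orientation: [-0.0, 0.707, 0.707, 0.0]
ft_force: [-1.2, -0.0, 2.5]
gripper_width: 0.473
gripper_force: 25.0
```

```bash
echo '[{"trans": [0, 0, -10]}, {"trans": [0, 0, -25]}, {"trans": [0, 0, -40]}, {"trans": [0, 0, -40]}, {"trans": [0, 0, -36]}]' | python3 steer.py; echo '[{}, {"trans": [-15, 0, 0]}, {"trans": [-30, 0, 0]}, {"trans": [-40, 0, 0]}, {"trans": [-40, 0, 0]}]' | python3 steer.py; echo '[{"trans": [-40, 0, 0]}, {"trans": [-40, 0, 0]}, {"trans": [-40, 0, 0]}, {"trans": [-40, 0, 0]}, {"trans": [-40, 0, 0]}]' | python3 steer.py; echo '[{"trans": [-40, 0, 0]}, {"trans": [-40, 0, 0]}, {"trans": [-40, 0, 0]}, {"trans": [-40, 0, 0]}, {"trans": [-40, 0, 0]}]' | python3 steer.py; echo '[{"trans": [-40, 0, 0]}, {"trans": [-40, 0, 0]}, {"trans": [-40, 0, 0]}, {"trans": [-30, 0, 0]}, {"trans": [-15, 0, 0]}]' | python3 steer.py; echo '[{}, {}, {}]' | python3 steer.py
```

```text
clock: 21.55
tcp_pos: [513.4, 320.3, 232.9]
orientation: [0.0, 0.707, 0.707, 0.0]
ft_force: [0.5, 0.1, -2.1]
gripper_width: 0.473
gripper_force: 25.0
clock: 22.05
tcp_pos: [512.1, 193.3, 228.5]
orientation: [-0.001, 0.706, 0.708, -0.002]
ft_force: [1.3, -0.1, -1.3]
gripper_width: 0.474
gripper_force: 25.0
clock: 22.55
tcp_pos: [512.0, -6.7, 228.9]
orientation: [-0.001, 0.707, 0.707, -0.001]
ft_force: [1.1, 0.7, -2.1]
gripper_width: 0.474
gripper_force: 25.0
clock: 23.05
tcp_pos: [512.1, -206.4, 228.7]
orientation: [-0.002, 0.707, 0.707, -0.001]
ft_force: [0.8, 0.4, -1.7]
gripper_width: 0.473
gripper_force: 25.0
clock: 23.55
tcp_pos: [512.1, -372.1, 228.1]
orientation: [-0.002, 0.708, 0.706, -0.0]
ft_force: [0.2, 0.5, -1.6]
gripper_width: 0.476
gripper_force: 25.0
clock: 23.85
tcp_pos: [514.1, -368.1, 230.3]
orientation: [-0.001, 0.706, 0.708, 0.0]
ft_force: [0.5, 0.2, -1.6]
gripper_width: 0.473
gripper_force: 25.0
```

```bash
echo '[{"trans": [-1, 0, 15]}, {"trans": [0, 0, 35]}, {"trans": [0, 0, 35]}, {"trans": [0, 0, 30]}, {"trans": [0, 0, 15]}]' | python3 steer.py;  echo '[{"trans": [0, 0, 8]}, {"trans": [0, 0, 5]}, {"trans": [0, 0, 3]}, {"trans": [0, 0, 1]}, {}]' | python3 steer.py;echo '[{"trans": [0, 0, 1.5]}, {"trans": [0, 0, 1]}, {}]' | python3 steer.py
```

```text
clock: 24.35
tcp_pos: [513.3, -368.0, 97.7]
orientation: [-0.002, 0.706, 0.708, 0.0]
ft_force: [0.0, 0.2, -1.5]
gripper_width: 0.474
gripper_force: 25.0
clock: 24.85
tcp_pos: [514.4, -370.8, 84.2]
orientation: [0.001, 0.707, 0.708, 0.0]
ft_force: [-0.5, -0.3, -0.7]
gripper_width: 0.475
gripper_force: 25.0
clock: 25.15
tcp_pos: [514.0, -370.6, 81.0]
orientation: [-0.0, 0.707, 0.707, 0.0]
ft_force: [1.0, -0.8, -1.9]
gripper_width: 0.472
gripper_force: 25.0
```

```bash
echo '[{"trans": [0, 0, 0.8]}, {"trans": [0, 0, 0.6]}, {}]' | python3 steer.py;echo '[{"trans": [0, 0, 0.5]}, {}]' | python3 steer.py
```

```text
clock: 25.45
tcp_pos: [514.1, -370.6, 79.7]
orientation: [0.0, 0.707, 0.707, 0.0]
ft_force: [-1.3, 0.5, -1.3]
gripper_width: 0.474
gripper_force: 25.0
clock: 25.65
tcp_pos: [514.1, -370.7, 79.6]
orientation: [0.0, 0.707, 0.707, -0.0]
ft_force: [-2.1, 0.3, 2.6]
gripper_width: 0.475
gripper_force: 25.0
```

```bash
echo '[{}, {}, {}, {}, {}]' | python3 steer.py 1.0; echo '[{}, {}, {}]' | python3 steer.py; echo '[{"trans": [0, 0, -10]}, {"trans": [0, 0, -30]}, {"trans": [0, 0, -40]}, {"trans": [0, 0, -25]}, {"trans": [20, 1, 0]}]' | python3 steer.py;echo '[{"trans": [45, 1, 0]}, {"trans": [45, 1, 0]}, {"trans": [45, 1, 0]}, {"trans": [45, 1, 0]}, {"trans": [45, 0, 0]}]' | python3 steer.py; echo '[{"trans": [45, 0, 0]}, {"trans": [45, 0, 0]}, {"trans": [45, 0, 0]}, {"trans": [45, 0, 0]}, {"trans": [45, 0, 0]}]' | python3 steer.py; echo '[{"trans": [45, 0, 0]}, {"trans": [45, 0, 0]}, {"trans": [45, 0, 0]}, {"trans": [45, 0, 0]}, {"trans": [45, 0, 0]}]' | python3 steer.py;echo '[{"trans": [35, 0, 0]}, {"trans": [20, 0, 0]}, {}, {}, {}]' | python3 steer.py
python3 - <<'E'
from h import *
c=cams.read_camera("side");cv2.imwrite("pics/s6.png",np.hstack([cv2.resize(c["img"][60:260,100:260],None,fx=2.5,fy=2.5),cv2.resize(c["img"][220:420,240:400],None,fx=2.5,fy=2.5)]))
E
```

```text
clock: 26.15
tcp_pos: [514.1, -370.5, 79.0]
orientation: [-0.0, 0.707, 0.707, 0.0]
ft_force: [-0.1, 1.1, -0.4]
gripper_width: 0.857
gripper_force: 0.0
clock: 26.45
tcp_pos: [514.1, -370.6, 79.1]
orientation: [-0.0, 0.707, 0.707, 0.0]
ft_force: [0.6, -0.2, 0.2]
gripper_width: 0.997
gripper_force: 0.0
clock: 26.95
tcp_pos: [516.5, -353.7, 189.6]
orientation: [0.005, 0.707, 0.707, 0.0]
ft_force: [0.0, 0.6, -0.4]
gripper_width: 1.0
gripper_force: 0.0
clock: 27.45
tcp_pos: [518.8, -123.9, 185.1]
orientation: [0.001, 0.707, 0.707, 0.0]
ft_force: [0.8, -0.5, 1.4]
gripper_width: 0.999
gripper_force: 0.0
clock: 27.95
tcp_pos: [518.5, 101.2, 185.2]
orientation: [0.0, 0.707, 0.707, 0.001]
ft_force: [0.7, -0.0, 0.1]
gripper_width: 0.997
gripper_force: 0.0
clock: 28.45
tcp_pos: [518.2, 326.4, 185.2]
orientation: [0.0, 0.707, 0.708, 0.001]
ft_force: [1.3, 0.3, -0.0]
gripper_width: 1.001
gripper_force: 0.0
clock: 28.95
tcp_pos: [518.6, 378.3, 184.5]
orientation: [0.0, 0.707, 0.707, -0.0]
ft_force: [-0.7, -0.0, -0.9]
gripper_width: 1.003
gripper_force: 0.0
```

View pics/s6.png

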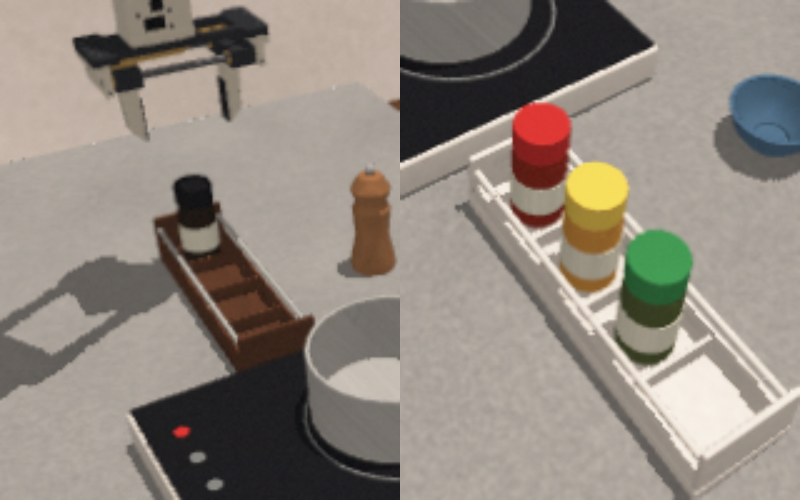

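The left half shows the black jar alone at crop (193,215) with the gripper above it. The right half shows red, yellow and green upright in order. I'll grip black, correcting y by +6 and x by +1.

```bash
echo '[{"trans": [6, 1, 20]}, {"trans": [0, 0, 35]}, {"trans": [0, 0, 30]}, {"trans": [0, 0, 19]}, {}]' | python3 steer.py; echo '[{}, {}, {}, {}, {}]' | python3 steer.py 0.3 25; echo '[{}, {}, {}, {}]' | python3 steer.py
```

```text
clock: 29.5
tcp_pos: [518.0, 383.3, 77.3]
orientation: [-0.001, 0.707, 0.707, -0.003]
ft_force: [0.0, 0.6, -0.1]
gripper_width: 0.999
gripper_force: 0.0
clock: 30.0
tcp_pos: [519.5, 385.6, 80.8]
orientation: [0.0, 0.707, 0.707, 0.001]
ft_force: [-0.5, -0.7, 0.6]
gripper_width: 0.615
gripper_force: 0.0
clock: 30.4
tcp_pos: [519.3, 385.5, 80.3]
orientation: [-0.0, 0.707, 0.707, 0.0]
ft_force: [-0.7, -0.4, 2.1]
gripper_width: 0.477
gripper_force: 25.0
```

```bash
echo '[{"trans": [0, 0, -10]}, {"trans": [0, 0, -25]}, {"trans": [0, 0, -40]}, {"trans": [0, 0, -40]}, {"trans": [0, 0, -36]}]' | python3 steer.py; echo '[{}, {"trans": [-15, 0, 0]}, {"trans": [-30, -1, 0]}, {"trans": [-40, -1, 0]}, {"trans": [-40, -1, 0]}]' | python3 steer.py; echo '[{"trans": [-40, -1, 0]}, {"trans": [-40, -1, 0]}, {"trans": [-40, 0, 0]}, {"trans": [-40, 0, 0]}, {"trans": [-40, 0, 0]}]' | python3 steer.py; echo '[{"trans": [-40, 0, 0]}, {"trans": [-40, 0, 0]}, {"trans": [-40, 0, 0]}, {"trans": [-40, 0, 0]}, {"trans": [-40, 0, 0]}]' | python3 steer.py; echo '[{"trans": [-40, 0, 0]}, {"trans": [-40, 0, 0]}, {"trans": [-40, 0, 0]}, {"trans": [-40, 0, 0]}, {"trans": [-40, 0, 0]}]' | python3 steer.py; echo '[{"trans": [-40, 0, 0]}, {"trans": [-30, 0, 0]}, {"trans": [-20, 0, 0]}, {}, {}]' | python3 steer.py;echo '[{}]' | python3 steer.py
```

```text
clock: 30.9
tcp_pos: [519.3, 385.4, 233.6]
orientation: [0.0, 0.707, 0.707, 0.0]
ft_force: [1.4, 0.7, -1.4]
gripper_width: 0.476
gripper_force: 25.0
clock: 31.4
tcp_pos: [515.6, 259.2, 230.0]
orientation: [-0.0, 0.706, 0.708, -0.001]
ft_force: [1.1, -0.9, -2.2]
gripper_width: 0.473
gripper_force: 25.0
clock: 31.9
tcp_pos: [513.9, 58.8, 230.5]
orientation: [-0.0, 0.707, 0.707, -0.0]
ft_force: [0.6, 0.0, -2.4]
gripper_width: 0.472
gripper_force: 25.0
clock: 32.4
tcp_pos: [514.1, -141.0, 230.5]
orientation: [-0.001, 0.707, 0.707, -0.0]
ft_force: [0.5, 0.9, -1.4]
gripper_width: 0.476
gripper_force: 25.0
clock: 32.9
tcp_pos: [514.4, -341.0, 230.2]
orientation: [-0.001, 0.707, 0.707, 0.0]
ft_force: [0.6, -0.0, -2.1]
gripper_width: 0.475
gripper_force: 25.0
clock: 33.4
tcp_pos: [514.6, -429.3, 229.8]
orientation: [-0.001, 0.707, 0.707, 0.0]
ft_force: [0.4, 0.1, -1.4]
gripper_width: 0.474
gripper_force: 25.0
clock: 33.5
tcp_pos: [515.2, -428.5, 230.7]
orientation: [-0.001, 0.706, 0.708, 0.0]
ft_force: [0.2, -0.0, -0.9]
gripper_width: 0.47
gripper_force: 25.0
```

```bash
echo '[{"trans": [-7, -1, 0]}, {"trans": [0, 0, 15]}, {"trans": [0, 0, 35]}, {"trans": [0, 0, 35]}, {"trans": [0, 0, 30]}]' | python3 steer.py;  echo '[{"trans": [0, 0, 15]}, {"trans": [0, 0, 8]}, {"trans": [0, 0, 5]}, {"trans": [0, 0, 3]}, {}]' | python3 steer.py;echo '[{"trans": [0, 0, 1]}, {"trans": [0, 0, 1]}, {}]' | python3 steer.py
```

```text
clock: 34.0
tcp_pos: [514.0, -435.9, 114.7]
orientation: [-0.0, 0.706, 0.708, -0.0]
ft_force: [0.4, 0.5, -2.2]
gripper_width: 0.471
gripper_force: 25.0
clock: 34.5
tcp_pos: [514.4, -436.8, 85.7]
orientation: [0.001, 0.707, 0.708, 0.0]
ft_force: [0.3, -0.5, -1.5]
gripper_width: 0.474
gripper_force: 25.0
clock: 34.8
tcp_pos: [514.2, -436.6, 83.3]
orientation: [0.0, 0.707, 0.707, 0.0]
ft_force: [-0.3, 0.4, -2.4]
gripper_width: 0.475
gripper_force: 25.0
```

```bash
echo '[{"trans": [0, 0, 1]}, {"trans": [0, 0, 1]}, {"trans": [0, 0, 0.6]}, {}]' | python3 steer.py;echo '[{"trans": [0, 0, 0.6]}, {}]' | python3 steer.py
```

```text
clock: 35.2
tcp_pos: [514.1, -436.6, 80.4]
orientation: [-0.0, 0.707, 0.707, 0.0]
ft_force: [0.4, 0.2, -1.8]
gripper_width: 0.472
gripper_force: 25.0
clock: 35.4
tcp_pos: [514.2, -436.7, 80.3]
orientation: [0.0, 0.707, 0.707, -0.0]
ft_force: [-0.6, 0.4, 1.6]
gripper_width: 0.475
gripper_force: 25.0
```

It's in contact. I'll release, retreat clear, and check from both cameras.

```bash
echo '[{"trans": [0, 0, 0.3]}, {}, {}, {}, {}]' | python3 steer.py 1.0; echo '[{}, {}, {}, {}]' | python3 steer.py; echo '[{"trans": [0, 0, -10]}, {"trans": [0, 0, -30]}, {"trans": [0, 0, -40]}, {"trans": [0, 0, -40]}, {"trans": [0, 0, -30]}]' | python3 steer.py;echo '[{}, {"trans": [20, -10, 0]}, {"trans": [45, -10, 0]}, {"trans": [45, -10, 0]}, {"trans": [45, -10, 0]}]' | python3 steer.py; echo '[{"trans": [45, -10, 0]}, {"trans": [45, -10, 0]}, {"trans": [45, -10, 0]}, {"trans": [45, -10, 0]}, {"trans": [45, -10, 0]}]' | python3 steer.py; echo '[{"trans": [45, 0, 0]}, {"trans": [20, 0, 0]}, {}, {}, {}]' | python3 steer.py
python3 - <<'E'
from h import *
c=cams.read_camera("side");t=cams.read_camera("top")
a=cv2.resize(c["img"],(400,300));b=cv2.resize(t["img"],(400,300))
d=cv2.resize(c["img"][250:400,250:450],(400,300));e=cv2.resize(t["img"][180:280,340:480],(400,286));e=cv2.copyMakeBorder(e,0,14,0,0,0)
cv2.imwrite("pics/end.png",np.vstack([np.hstack([a,b]),np.hstack([d,e])]))
E
```

```text
clock: 35.9
tcp_pos: [514.2, -436.6, 79.6]
orientation: [0.0, 0.707, 0.707, 0.0]
ft_force: [0.2, -0.4, 0.3]
gripper_width: 0.858
gripper_force: 0.0
clock: 36.3
tcp_pos: [514.2, -436.6, 79.6]
orientation: [-0.0, 0.707, 0.707, 0.0]
ft_force: [0.6, 0.4, -0.4]
gripper_width: 0.996
gripper_force: 0.0
clock: 36.8
tcp_pos: [514.5, -436.9, 233.6]
orientation: [0.002, 0.707, 0.707, 0.0]
ft_force: [0.4, 0.5, 0.5]
gripper_width: 1.002
gripper_force: 0.0
clock: 37.3
tcp_pos: [473.0, -279.9, 229.1]
orientation: [-0.0, 0.707, 0.707, 0.0]
ft_force: [1.2, 0.9, 0.3]
gripper_width: 1.002
gripper_force: 0.0
clock: 37.8
tcp_pos: [422.7, -54.9, 229.5]
orientation: [-0.0, 0.707, 0.707, 0.0]
ft_force: [1.3, 0.8, 0.8]
gripper_width: 1.001
gripper_force: 0.0
clock: 38.3
tcp_pos: [423.7, 7.4, 229.5]
orientation: [-0.0, 0.707, 0.707, -0.0]
ft_force: [0.2, -0.2, -0.1]
gripper_width: 0.998
gripper_force: 0.0
```

View pics/end.png

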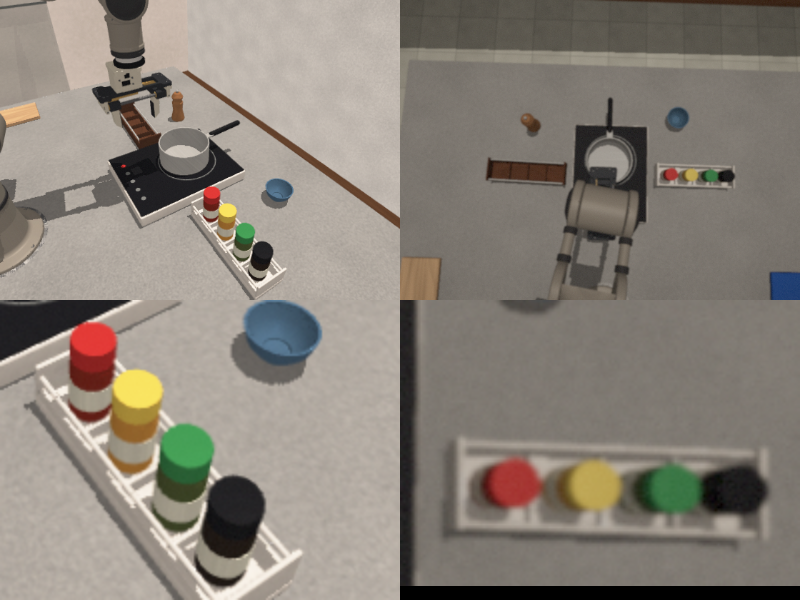

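All four appear upright in the order red, yellow, green, black, and the bystanders are in place. But black's lid in the top view (crop 735) looks about 10 mm closer to green than expected, so I'll measure before handing in.

Run:
```python
from meas import *
T=cams.read_camera("top");S=cams.read_camera("side")
# bottom-of-jar & lid: predicted pixels of lid top and base for black at (514,-437)
for y in(-233,-301,-370,-437):
    print(y,"top lid",proj(T,[[514,y+22,110],[514,y,110],[514,y-22,110],[514,y,12]]).round(1)[:,0],"side lid/base",proj(S,[[514,y,110],[514,y,12]]).round(1).tolist())
a=cv2.resize(T["img"][225:270,425:475],None,fx=12,fy=12,interpolation=cv2.INTER_CUBIC)
b=cv2.resize(S["img"][320:410,310:390],None,fx=6,fy=6,interpolation=cv2.INTER_CUBIC)
h=np.zeros((600,800,3),np.uint8);h[:540,:320]=cv2.resize(b,(320,360))[:, :].repeat(1,0)[:360].copy() if 0 else 0
a=cv2.resize(a,(400,360));b=cv2.resize(b,(400,450))
h[:360,:400]=a;h[:450,400:]=b
h=cv2.convertScaleAbs(h,alpha=1.5,beta=10)
cv2.imwrite("pics/blk.png",h)
```

```text
-233 top lid [371.8 380.6 389.5 371.8] side lid/base [[296.0, 269.6], [294.2, 303.2]]
-301 top lid [399.2 408.  416.9 396.8] side lid/base [[317.9, 293.9], [314.2, 327.4]]
-370 top lid [426.9 435.8 444.6 422. ] side lid/base [[343.1, 321.9], [337.0, 354.9]]
-437 top lid [453.9 462.7 471.5 446.6] side lid/base [[370.9, 352.6], [361.8, 384.8]]
```

View pics/blk.png

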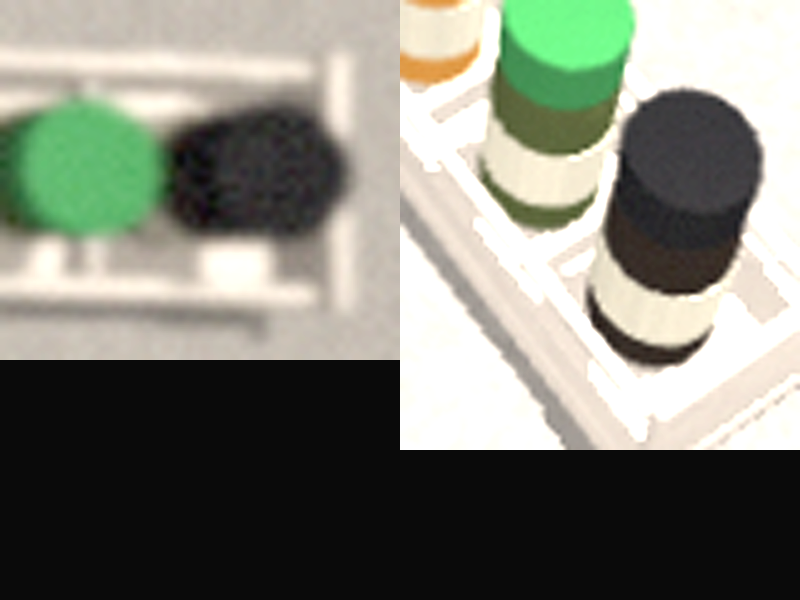

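In both views black is upright at about y = −430, roughly 7 mm off its compartment's centre. It touched down at the same TCP height it was gripped at (80.3), so it is on the floor and clear of the divider. The arm is clear too, so I'm handing in.

```bash
python3 -c "
from bench import manip, cams, finish_job
print(finish_job())"
```

```text
the job is handed in; nothing more can be done
None
```

All four jars stand upright in the white rack, red nearest the hob, then yellow, green and black outwards; black is about 7 mm off its compartment's centre, the saucepan, mill and bowl look undisturbed, and the job was handed in at about 38 s with no verdict shown.

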